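# Jack up an open chassis and hold it on the jack

## Task

Bring the bench jack to the chassis and stand it flat on the mat with its saddle centred under the marked lift point (the bracket with the round boss, not the plain square tabs). Pump its handle: one full stroke down to raise the chassis, let the handle come all the way up again so the chassis settles back, then press the handle fully down a second time and finish while holding it there with the chassis raised on the jack. Do not lift or push the chassis or its stand with the robot, and leave the other things on the bench where they are.

Things in the scene. Friction and masses are not known exactly. Their poses are not given: they have to be found in the camera images.
- jack: Loose bench jack, 0.6-0.9 kg. Base plate x -120 to +130, y +-40, 12 thick; origin on its underside, z up; +x points away from the robot within 0.5 rad. Upright cylinder (44 diameter) with the saddle at x 100; upright grip plate at x 30; handle pivot at x -8, 48 up, between cheeks 62 high; the handle points to -x and ends above the base
- jack_grip (a point): Where to grasp the jack: middle of its upright steel grip plate, 12 thick (jack y) x 36 long (jack x), top 74 above the jack's underside; this point is 52 above the underside at jack x 30, y 0. More than 25 free on both broad sides, down to the 12 thick base. Axes as the jack's
- saddle (a point): Centre of the top face of the jack's round saddle, 40 diameter, 56 above the jack's underside with the handle up, at jack x 100, y 0; rises 33 with the handle fully down. Axes as the jack's
- paddle (a point): Centre of the upper face of the flat rubber paddle at the handle's end, 40 (along handle) x 46 wide x 10 thick; 115 from the pivot along the handle, 6 to its upper side. Handle up: it slopes 0.5 rad upward to jack -x, paddle 108 above the mat; fully down: 0.1 rad downward, paddle 42 above the mat. Press from above, following the arc
- handle (a joint): Jack handle angle, rad: 0 up (a spring returns it there), 0.6 fully down at the stop. Nothing latches: saddle and chassis sink when it is let up. The saddle rises 0.055 m per rad and meets the lift point at about 0.18 rad; pressing the paddle takes about 4 N at first, 10 to 15 N at the bottom
- stand: Fixed stand carrying the chassis, 270 (x) x 370 (y); origin on the bench right below the middle of the chassis's front face, x away from the robot, z up. Feet and front rests (x 25) at y +-150. Chassis: open aluminium box 240 (x) x 330 (y) x 75, underside 66 up, front face at x 0, hinged along its far lower edge (x 240, 66 up). Plain square tabs, 55 out of its front at y +-140
- lift_point (a point): Marked lift point: centre of the flat underside of the steel lift bracket, 66 above the bench at rest, about 89 fully jacked. The bracket is an arm 44 wide, 10 thick, 75 out of the chassis's front, with a round dark boss (34 diameter) and brass point on top, right over the lift point, 50 from the face. Clamped tight along the front. Axes as the chassis's, x into it
- meter: Bystander: loose grey multimeter lying flat, 150 x 78 x 34 (42 over its dial), origin at the middle of its underside. It lies on one side of the bench, the jack on the other
- driver: Bystander: loose screwdriver, 200 long, lying along its x, origin at the middle of its length at bench level
- capacitor: Bystander: loose upright capacitor can, 36 diameter, 50 high, origin at its underside
- board: Bystander: loose green circuit board 160 x 110, 17 high over its parts, origin at its underside
- spool: Bystander: loose upright white spool, 56 diameter, 45 high, origin at its underside
- mouse: Bystander: loose black computer mouse 100 x 60 x 33, origin at its underside

How it is judged (in metres and radians):
On the way, in this order (a step that is already met when the one before it is completed fails the run):
1. the jack stands flat on the mat, handle up, its saddle under the lift point (horizontal distance between saddle and lift_point below 0.014 m and angle between jack's own z axis and vertical below 0.06 rad and height (world z) of jack below 0.006 m and value of joint handle below 0.12 rad), for 0.2 s.
2. the first full stroke raises the chassis on the jack (value of joint handle above 0.48 rad and height (world z) of lift_point above 0.079 m and horizontal distance between saddle and lift_point below 0.014 m), for 0.1 s.
3. the handle comes up again and the chassis settles back on its rests (value of joint handle below 0.1 rad and height (world z) of lift_point below 0.069 m), for 0.1 s.
At the end, for the whole second after the job is handed in: Robot holds the handle past 0.48 rad (over 1 N), lift point over 79 mm above the bench (66 at rest), the chassis resting on the saddle with over 2 N, saddle within 14 mm of the lift point from above, jack flat on the mat, robot clear of the chassis, bystanders moved under 30 mm (all of step 2 and angle between jack's own z axis and vertical below 0.06 rad and height (world z) of jack below 0.006 m and contact force between any of the fingers, the arm and jack above 1 N and contact force between jack and stand above 2 N and contact force between each of the fingers, the arm and stand below 0.5 N); the arm keeps its last pose, push and grip.
It fails at once if the robot pushes or lifts the chassis or its stand (over 4 N) (contact force between any of the fingers, the arm and stand above 4 N).
It fails at once if a bystander is moved by more than 30 mm (distance of any of meter, driver, capacitor, board, spool, mouse from where it was at the start of the episode above 0.03 m).
It also fails if it takes over 61 s, if anything falls off the work surface, if the arm or the gripper's body presses on something with over 40 N, if the wrist force passes 120 N, or if a joint passes its speed limit or range.

## Robot

A 6-joint arm with a two-finger parallel gripper is mounted at the origin on the work surface. World frame = base frame: x ahead of the robot, y to its left, z up, the work surface at z = 0. Lengths are in m, angles in degrees, forces in N, time in s.
With the tool pointing down it reaches from about 0.4 to 0.825 m from the base axis. Payload 7 kg.
Tool frame: the origin (TCP) lies midway between the tips of the shut fingers; the grasp point (between the pads) lies 19 mm behind it; z points along the fingers, y is the line along which they close (so a half turn about z gives the same grasp; the last joint's range is limited). The gripper opens to 88 mm and grips with 3 to 60 N. Pads are 19 mm wide; open, the fingers measure 130 mm over their backs; the gripper's body (78 mm by 193 mm) begins 47 mm behind the grasp point.
Start: joints at [88.757, 20.546, 0.682, 0, -70.136, -16.507], TCP at [0.206, 0.643, 0.227] pointing down, gripper open.
Joint ranges: [-176.03, 176.03], [-82.01, 121.73], [-58.28, 71.71], [-173.87, 95.51], [-174.79, -0.11], [-173.66, 173.66]. Speed limits (degrees/s): [136.94, 136.94, 172.46, 180, 180, 180].

## Interface

Orientations are given as a 3x3 rotation matrix whose columns are the frame's x, y, z axes.
In Python, from rig import robot gives the robot as it stands. Calls block until the motion is done:
- robot.goto(position, orientation): joint-space move of the TCP to a pose.
- robot.servo_line(position, ori=None, speed=0.15): straight line of the TCP; ori=None keeps the orientation; speed is the mean speed in m/s.
- robot.movej(angles): joint-space move.
- robot.move_gripper(opening): opening from 0.0 (shut) to 1.0 (fully open); the grip force is fixed at half the most; returns when the fingers have stopped.
- robot.dwell(seconds).
- robot.ik(position, orientation): joint angles nearest the present ones, or None.
- robot.grab_frame(name): name is "scene" or "top" or "wrist"; returns (picture, depth): 400x640x3 uint8, red, green, blue; 400x640 float32, m along the optical axis (not along the pixel's ray), 0 where there is no reading.
- robot.camera_info(name): a dict with "vfov" (degrees; the focal length in pixels is half the picture's height over the tangent of half this angle, whatever the lens; pixels are square), "cx", "cy" (the principal point, pixels), "view" (4x4, takes a point from world to camera coordinates); the wrist camera has in their place "T_tool_cam" (4x4, takes a point from camera to tool coordinates, whose origin is the TCP and whose axes are the flange's). Camera axes: x right, y down, z forward; pixel columns grow to the right and rows downward; lengths in m; the calibration is good to about 2 mm. A picture is of the moment at which its call begins: read the wrist's pose just before it. camera_info takes no time and is no camera call.
A pose or a line that the arm cannot do raises robot.Unreachable and nothing moves.
- robot.job_done(): hands the job in; it is judged then, once.
Readings, each from a call of its own:
- robot.read_t(): time.
- robot.read_qpos(): joint angles.
- robot.read_qvel(): joint speeds.
- robot.read_effort(): joint torques, N m.
- robot.read_position(): TCP position.
- robot.read_tcp_rot(): TCP orientation.
- robot.read_force(): force on the tool from outside, world axes, zero at the start.
- robot.read_ft_torque(): the same for the moment, N m.
- robot.read_grip_width(): opening from 0.0 (shut) to 1.0 (fully open).
- robot.read_finger_force(): force on a finger pad.
Only numpy, scipy, OpenCV 4.12 (cv2) and the standard library are available. Lean on these libraries where they do the work, as an engineer would, in place of code of your own. Each camera call takes 0.05 s, during which the arm holds its last target. There are 200 camera calls.

## Working session

There is one attempt and no reset: what is moved stays moved. The work goes in short steps, each a Python script; the robot and the scene stay as the last script left them, time stands still between calls to the robot, and variables do not carry over. Pictures are saved under pics/ and viewed, at most 10 in all, crops included, and the job is handed in when it is done.

```bash
mkdir -p pics; cat > h.py <<'E'
import numpy as np,cv2
from rig import robot
def snap(n,f):
    if n=="wrist": p=np.array(robot.read_position());R=np.array(robot.read_tcp_rot())
    im,d=robot.grab_frame(n);c=robot.camera_info(n)
    if n=="wrist":
        T=np.eye(4);T[:3,:3]=R;T[:3,3]=p;C=T@np.array(c["T_tool_cam"])
    else: C=np.linalg.inv(np.array(c["view"]))
    np.savez(f"pics/{f}.npz",im=im,d=d,C=C,k=[200/np.tan(np.radians(c["vfov"])/2),c["cx"],c["cy"]])
    cv2.imwrite(f"pics/{f}.png",im[:,:,::-1])
def cloud(f):
    z=np.load(f"pics/{f}.npz");F,cx,cy=z["k"];d=z["d"];v,u=np.mgrid[:400,:640]
    P=np.stack([(u-cx)/F*d,(v-cy)/F*d,d],-1)@z["C"][:3,:3].T+z["C"][:3,3]
    P[d==0]=np.nan
    return P,z["im"]
def onplane(f,u,v,h):
    z=np.load(f"pics/{f}.npz");F,cx,cy=z["k"];r=z["C"][:3,:3]@[(u-cx)/F,(v-cy)/F,1];o=z["C"][:3,3]
    return o+r*(h-o[2])/r[2]
E
python3 - <<'E'
from h import *
snap("top","top0");snap("scene","scene0")
print(robot.read_t(),robot.read_tcp_rot(),robot.camera_info("wrist"))
E
```

```text
0.1 [[ 9.52363508e-01 -3.04964998e-01 -3.13177845e-04]
 [-3.04965126e-01 -9.52362420e-01 -1.44666747e-03]
 [ 1.42924132e-04  1.47326163e-03 -9.99998905e-01]] {'vfov': 66.31783911731219, 'cx': 319.67941282274387, 'cy': 197.06193706992215, 'T_tool_cam': array([[-6.97734818e-04, -9.59828107e-01, -2.80587809e-01,
         7.62847619e-02],
       [ 9.99999756e-01, -6.58630439e-04, -2.33661755e-04,
        -2.59352890e-04],
       [ 3.94714483e-05, -2.80587904e-01,  9.59828332e-01,
        -1.57969474e-01],
       [ 0.00000000e+00,  0.00000000e+00,  0.00000000e+00,
         1.00000000e+00]])}
```

View pics/top0.png

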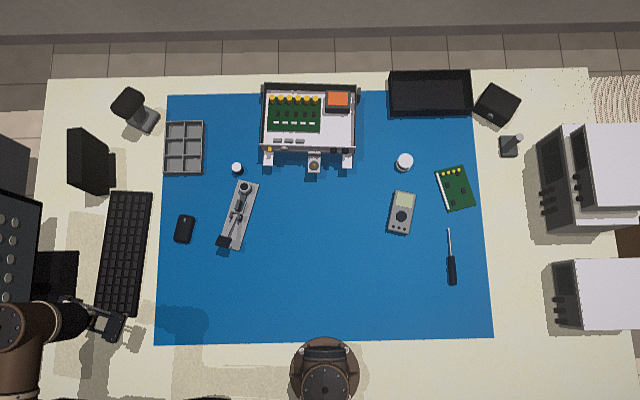

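View pics/scene0.png

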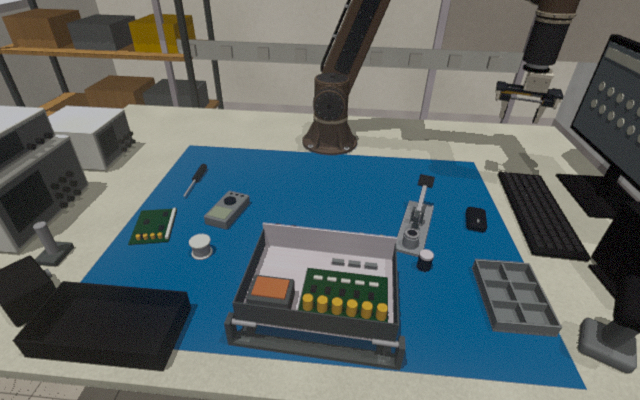

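The top view shows the jack's saddle near (244,187) and its paddle near (223,241). The capacitor is just beyond it at (237,168), and the boss is at (314,165). I'll enlarge both areas.

```bash
python3 - <<'E'
from h import *
P,im=cloud("top0")
cv2.imwrite("pics/crop.png",cv2.resize(im[75:255,210:370,::-1],None,fx=3.33,fy=3.33,interpolation=cv2.INTER_CUBIC))
for n,u,v in [("saddle",244,187),("paddle",223,241),("boss",314,165),("cap",237,168),("mat",285,220),("tabL",269,158),("tabR",347,160)]:
    print(n,P[v-2:v+3,u-2:u+3].reshape(-1,3)[[0,12,24]].round(3).tolist())
E
```

```text
saddle [[0.641, 0.276, 0.056], [0.634, 0.268, 0.057], [0.627, 0.262, 0.053]]
paddle [[0.444, 0.333, 0.109], [0.438, 0.327, 0.104], [0.43, 0.318, 0.114]]
boss [[0.711, 0.026, 0.076], [0.698, 0.019, 0.092], [0.694, 0.013, 0.081]]
cap [[0.712, 0.302, 0.053], [0.706, 0.296, 0.048], [0.699, 0.289, 0.048]]
mat [[0.53, 0.136, -0.002], [0.521, 0.128, 0.004], [0.514, 0.121, 0.003]]
tabL [[0.74, 0.185, 0.076], [0.734, 0.179, 0.07], [0.724, 0.171, 0.078]]
tabR [[0.729, -0.091, 0.067], [0.721, -0.098, 0.069], [0.714, -0.105, 0.068]]
```

View pics/crop.png

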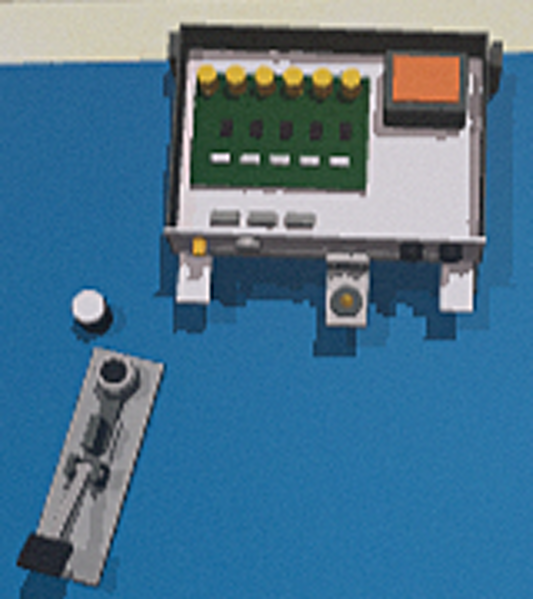

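The crop shows the jack's saddle at crop (117,372) and the bracket's boss at crop (347,300), which is (314,165) in the full picture. I'll take one close look that covers both.

```bash
python3 - <<'E'
from h import *
R=np.array([[1,0,0],[0,-1,0],[0,0,-1.]])
robot.goto([0.62,0.15,0.25],R)
snap("wrist","w1");print(robot.read_t(),robot.read_qpos())
E
python3 - <<'E'
import cv2;im=cv2.imread("pics/w1.png");cv2.imwrite("pics/w1b.png",cv2.resize(im,(800,500),interpolation=cv2.INTER_CUBIC))
E
```

```text
2.45 [ 3.11724792e+01  1.63309822e+01 -2.30712166e+00 -3.09925972e-03
 -7.13647184e+01  5.88862742e+01]
```

View pics/w1b.png

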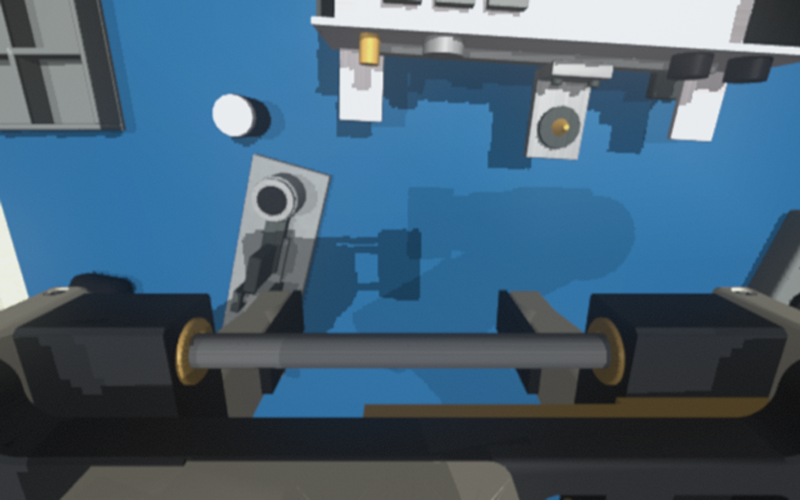

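The wrist view (at 800 px wide) shows the saddle at (274,199) and the base's front corners at (256,155) and (331,176). The boss is at (559,127), and the bracket's front corners are at (528,155) and (580,160).

```bash
python3 - <<'E'
from h import *
P,im=cloud("w1")
q=lambda n,u,v,h:print(n,onplane("w1",u/1.25,v/1.25,h).round(4),"depth",P[round(v/1.25),round(u/1.25)].round(4))
q("saddle",274,199,.056);q("rimL",256,199,.056);q("rimR",293,199,.056)
q("c1",256,155,.012);q("c2",331,176,.012)
q("sideR",312,260,.012)
q("boss",556,128,.086);q("bosspix",550,120,.086);q("fL",528,155,.076);q("fR",580,160,.076);q("bL",538,85,.076);q("armtop",570,155,.076)
q("tabLl",340,121,.076);q("tabLr",381,122,.076);q("tabRl",671,138,.076);q("tabRr",714,142,.076)
# points by height near jack and bracket
A=P.reshape(-1,3)
def seg(c,r,z0,z1):
    m=(np.hypot(A[:,0]-c[0],A[:,1]-c[1])<r)&(A[:,2]>z0)&(A[:,2]<z1);B=A[m]
    print(c,m.sum(),B.mean(0).round(4),((B.min(0)+B.max(0))/2).round(4),B.min(0).round(4),B.max(0).round(4));return B
seg((.635,.269),.026,.05,.062); seg((.568,.289),.035,.066,.085)
seg((.70,.02),.03,.079,.095);seg((.70,.02),.024,.072,.079)
E
```

```text
saddle [0.6389 0.2671 0.056 ] depth [0.6392 0.2672 0.0563]
rimL [0.6389 0.2837 0.056 ] depth [0.6391 0.2835 0.056 ]
rimR [0.6389 0.2495 0.056 ] depth [0.6391 0.25   0.0559]
c1 [0.6763 0.2956 0.012 ] depth [0.6762 0.2957 0.0111]
c2 [0.6554 0.2211 0.012 ] depth [ 6.539e-01  2.230e-01 -2.000e-04]
sideR [0.5649 0.2463 0.012 ] depth [0.5612 0.2485 0.0007]
boss [0.7012 0.0253 0.086 ] depth [0.7016 0.0254 0.0867]
bosspix [0.7073 0.0308 0.086 ] depth [0.7075 0.029  0.0813]
fL [0.6795 0.0425 0.076 ] depth [0.6796 0.0433 0.0772]
fR [ 0.6754 -0.002   0.076 ] depth [ 0.6707 -0.0364  0.0014]
bL [0.7344 0.0396 0.076 ] depth [0.7343 0.0402 0.0766]
armtop [0.6795 0.007  0.076 ] depth [0.6795 0.0067 0.0753]
tabLl [0.7068 0.2001 0.076 ] depth [0.709  0.2111 0.0018]
tabLr [0.706  0.1663 0.076 ] depth [ 7.078e-01  1.696e-01 -2.000e-04]
tabRl [ 0.6934 -0.0756  0.076 ] depth [ 0.6937 -0.0787  0.0717]
tabRr [ 0.6902 -0.1122  0.076 ] depth [ 6.883e-01 -1.727e-01 -5.000e-04]
(0.635, 0.269) 935 [0.6381 0.2688 0.056 ] [0.6376 0.2696 0.0548] [0.6179 0.2498 0.0508] [0.6574 0.2894 0.0588]
(0.568, 0.289) 347 [0.5718 0.2876 0.0729] [0.5705 0.2884 0.0709] [0.5524 0.2785 0.0661] [0.5887 0.2982 0.0757]
(0.7, 0.02) 906 [0.7018 0.022  0.0828] [0.7014 0.0212 0.0867] [0.6848 0.0044 0.0791] [0.718  0.0381 0.0944]
(0.7, 0.02) 789 [0.6988 0.0226 0.076 ] [0.6998 0.021  0.0755] [ 0.6764 -0.0014  0.0721] [0.7231 0.0435 0.0789]
```

```bash
cat >> h.py <<'E'
def rot(y):
    c,s=np.cos(y),np.sin(y); return np.array([[c,s,0],[s,-c,0],[0,0,-1.]])
E
python3 - <<'E'
from h import *
g=[0.5708,0.2884]
robot.goto([*g,0.12],rot(-.277))
robot.servo_line([*g,0.034],speed=.1)
print(robot.read_force()); robot.move_gripper(0.0)
print(robot.read_grip_width()*88,robot.read_finger_force(),robot.read_force())
robot.servo_line([*g,0.094],speed=.1); print("lift",robot.read_force(),robot.read_ft_torque())
L=np.array([.7016,.0208]);y=-.053;d=np.array([np.cos(y),np.sin(y)])
p=L-.135*d
robot.servo_line([*p,0.094],ori=rot(y),speed=.15)
robot.servo_line([*p,0.044],speed=.1)
snap("wrist","w2");snap("scene","s2");print(robot.read_t(),robot.read_position())
im=cv2.imread("pics/w2.png");cv2.imwrite("pics/w2b.png",cv2.resize(im[:300],(800,375),interpolation=cv2.INTER_CUBIC))
P,_=cloud("w2");A=P.reshape(-1,3)
s=L-.065*d
def seg(c,r,z0,z1):
    m=(np.hypot(A[:,0]-c[0],A[:,1]-c[1])<r)&(A[:,2]>z0)&(A[:,2]<z1);B=A[m]
    print(c,m.sum(),B.mean(0).round(4),B.min(0).round(4),B.max(0).round(4));return B
seg(L,.024,.079,.095);B=seg(s,.03,.055,.078)
B=B[np.abs(B[:,2]-np.median(B[:,2]))<.004];print("plane",np.linalg.lstsq(np.c_[B[:,:2],np.ones(len(B))],B[:,2],rcond=None)[0])
B=seg(s,.075,.010,.035)
B=B[np.abs(B[:,2]-np.median(B[:,2]))<.006];print("baseplane",np.linalg.lstsq(np.c_[B[:,:2],np.ones(len(B))],B[:,2],rcond=None)[0],(np.r_[s,1]@np.linalg.lstsq(np.c_[B[:,:2],np.ones(len(B))],B[:,2],rcond=None)[0]))
E
```

```text
[-1.36888372  0.48607435 -0.15372576]
11.934806751948022 29.995040595531464 [ 0.40528738  1.27998598 -0.74040725]
lift [-0.17861152  0.44913048 -6.61590788] [-0.04028017 -0.0801073  -0.00346914]
8.8083 [0.56753649 0.02822729 0.0448132 ]<stdin>:18: RuntimeWarning: Mean of empty slice.
  ret = um.true_divide(
Traceback (most recent call last):
ValueError: zero-size array to reduction operation minimum which has no identity
```

View pics/w2b.png

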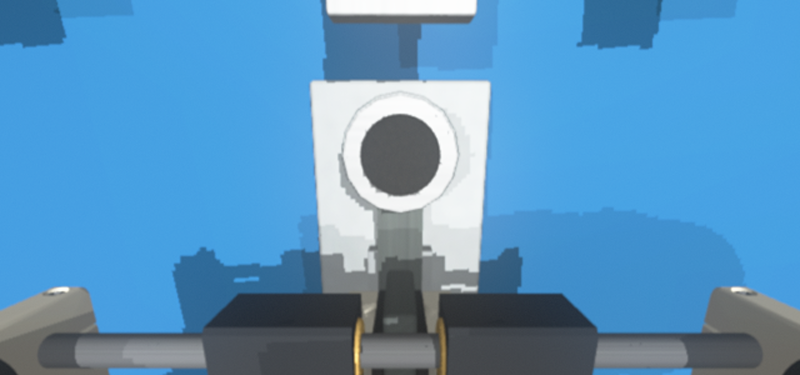

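The picture shows the saddle at (400,153) in the crop and the bracket's front edge running from (327,14) to (476,16), lined up well across. The boss is out of view. I'll measure the saddle's offset and the tilt.

```bash
python3 - <<'E'
from h import *
P,_=cloud("w2");A=P.reshape(-1,3)
L=np.array([.7016,.0208]);y=-.053;d=np.array([np.cos(y),np.sin(y)]);s=L-.065*d
for u,v in [(327,14),(476,16)]: print("brk",onplane("w2",u/1.25,v/1.25,.076).round(4))
m=(np.hypot(A[:,0]-s[0],A[:,1]-s[1])<.03)&(A[:,2]>.05)&(A[:,2]<.078);B=A[m]
print("saddle",(B.min(0)+B.max(0))/2,B.mean(0),s)
f=lambda B:np.linalg.lstsq(np.c_[B[:,:2]-s,np.ones(len(B))],B[:,2],rcond=None)[0]
print(f(B))
m=(np.hypot(A[:,0]-s[0],A[:,1]-s[1])<.07)&(A[:,2]>.014)&(A[:,2]<.032);B=A[m];B=B[np.abs(B[:,2]-np.median(B[:,2]))<.004];print("base",len(B),f(B))
E
```

```text
brk [0.6783 0.0437 0.076 ]
brk [6.754e-01 3.000e-04 7.600e-02]
saddle [0.63637994 0.02470063 0.06202445] [0.63746575 0.02471222 0.06587031] [0.63669127 0.02424339]
[-0.03738826  0.00210387  0.06589828]
base 12147 [ 0.00069037 -0.00046189  0.02216424]
```

```bash
python3 - <<'E'
from h import *
p=robot.read_position();robot.servo_line([p[0],p[1],.038],speed=.05)
robot.servo_line([.6322,.0242,.038],speed=.05);print(robot.read_force())
robot.servo_line([.6322,.0242,.0345],speed=.02);print(robot.read_force(),robot.read_position())
robot.move_gripper(0.5);print(robot.read_force())
robot.servo_line([.6322,.0242,.13],speed=.1)
robot.servo_line([.54,.028,.24],speed=.15)
snap("wrist","w3");print(robot.read_t())
im=cv2.imread("pics/w3.png");cv2.imwrite("pics/w3b.png",cv2.resize(im[:300],(800,375),interpolation=cv2.INTER_CUBIC))
E
```

```text
[ 0.43745916  0.31836929 -7.56513319]
[-1.16891791 -0.17758186 -6.61725366] [0.63192512 0.02417475 0.03426533]
[-0.35259742 -0.02862836 -0.10440439]
13.8667
```

View pics/w3b.png

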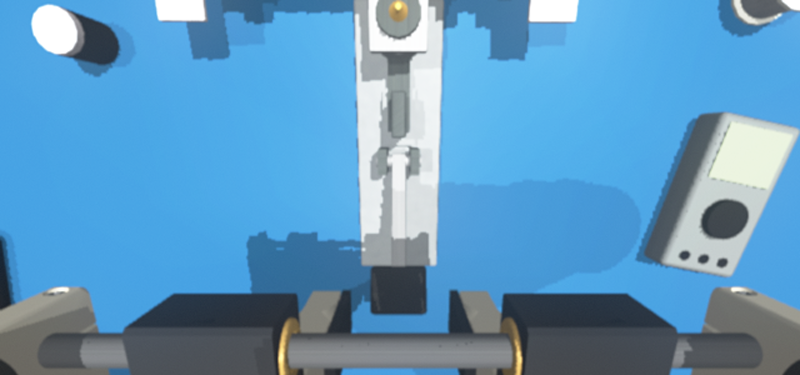

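The jack sits under the bracket. The grip plate's top is around (399,113), the boss at (399,12) and the paddle at (399,290). I'll check positions from depth.

```bash
python3 - <<'E'
from h import *
P,_=cloud("w3");A=P.reshape(-1,3)
def seg(c,rx,ry,z0,z1):
    m=(abs(A[:,0]-c[0])<rx)&(abs(A[:,1]-c[1])<ry)&(A[:,2]>z0)&(A[:,2]<z1);B=A[m]
    print(m.sum(),B.mean(0).round(4),B.min(0).round(4),B.max(0).round(4));return B
seg((.632,.0242),.03,.02,.070,.08)   # grip plate top
seg((.7017,.0207),.022,.022,.079,.095) #boss
seg((.677,.022),.012,.03,.072,.079)
seg((.497,.031),.04,.04,.085,.13)
B=seg((.56,.028),.06,.045,.008,.016)
print(np.linalg.lstsq(np.c_[B[:,:2]-[.6,.03],np.ones(len(B))],B[:,2],rcond=None)[0])
for r in (180,195,208):
  k=[i for i in range(640) if abs(P[r,i,2]-.012)<.006 and abs(P[r,i,1]-.025)<.06]; print(P[r,k[0]].round(4),P[r,k[-1]].round(4))
E
```

```text
448 [0.6313 0.0244 0.0737] [0.6134 0.018  0.0713] [0.649  0.0309 0.0762]
953 [0.6982 0.021  0.0831] [0.6851 0.0044 0.0791] [0.7101 0.0375 0.095 ]
644 [0.6822 0.0213 0.076 ] [0.6757 0.     0.0721] [0.6888 0.0441 0.0788]
2032 [0.499  0.0319 0.1059] [0.476  0.0088 0.085 ] [0.5363 0.0553 0.1184]
4395 [0.5586 0.0284 0.0119] [ 0.5001 -0.014   0.008 ] [0.62   0.0712 0.0147]
[ 0.00069197 -0.00034676  0.01192961]
[0.5286 0.0696 0.0119] [ 0.5242 -0.009   0.0115]
[0.5084 0.0699 0.012 ] [ 0.5042 -0.0072  0.0119]
[0.4901 0.0716 0.0104] [ 0.486  -0.0067  0.0109]
```

```bash
cat >> h.py <<'E'
y=-.053;D=np.array([np.cos(y),np.sin(y),0]);PV=np.array([.6312,.0244,0])-.038*D+[0,0,.048]
def pad(a,gap=0):
    n=np.sin(a)*D+np.array([0,0,np.cos(a)])
    t=-np.cos(a)*D+np.array([0,0,np.sin(a)])
    z=-n; yy=rot(y)[:,1]; x=np.cross(yy,z)
    return PV+.115*t+(.006+gap)*n, np.c_[x,yy,z]
def stroke(seq,speed=.05):
    for a in seq:
        p,R=pad(a);robot.servo_line(p,ori=R,speed=speed)
        print(a,np.round(robot.read_force(),1),np.round(robot.read_position()-p,4))
E
python3 - <<'E'
from h import *
robot.move_gripper(0.0)
p,R=pad(.5,.05);robot.goto(p,R)
p,R=pad(.5,.004);robot.servo_line(p,ori=R,speed=.08);print(robot.read_force())
stroke([.42,.33,.24,.15,.06,0,-.06])
snap("scene","s4");snap("top","t4");print(robot.read_t())
P,_=cloud("s4");A=P.reshape(-1,3)
im=cv2.imread("pics/s4.png")
cv2.imwrite("pics/s4b.png",cv2.resize(im[110:380,180:500],None,fx=2,fy=2,interpolation=cv2.INTER_CUBIC))
E
```

```text
[-0.0289602   0.84471043  0.46860465]
0.42 [ 2.9 -0.1  3.9] [0.0012 0.0001 0.0012]
0.33 [1.7 0.2 4.6] [0.0004 0.0001 0.0009]
0.24 [ 1.9 -1.3  9.6] [ 0.0011 -0.      0.0011]
0.15 [ 2.2 -1.7 10.8] [ 0.0012 -0.0001  0.0011]
0.06 [ 1.7 -2.  11.3] [ 0.0011 -0.      0.001 ]
0 [ 0.8 -2.  11.8] [0.0012 0.     0.0009]
-0.06 [ 0.5 -2.2 12.6] [0.0012 0.0001 0.0008]
18.525
```

View pics/s4b.png

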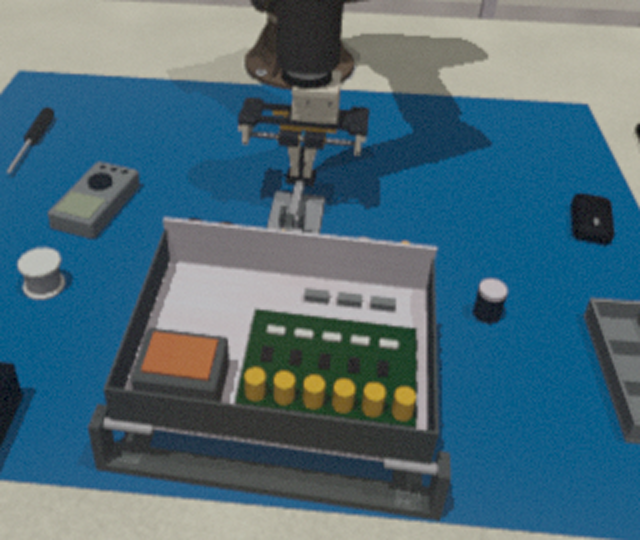

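The picture shows the fingers on the paddle, with the chassis front raised and the bystanders untouched. I'll check the boss height, then release and press again.

```bash
python3 - <<'E'
from h import *
def bz(f):
    P,_=cloud(f);A=P.reshape(-1,3);m=(abs(A[:,0]-.7017)<.01)&(abs(A[:,1]-.0207)<.012);print(f,"boss z",np.nanmedian(A[m,2]).round(4))
bz("top0");bz("t4")
stroke([-.08]);robot.dwell(.2)
stroke([.06,.24,.42,.5])
p,R=pad(.5,.012);robot.servo_line(p,ori=R,speed=.05);robot.dwell(.5)
print("up",robot.read_force());snap("top","t5");snap("wrist","w5");bz("t5")
P,_=cloud("w5");A=P.reshape(-1,3)
m=(abs(A[:,0]-.632)<.03)&(abs(A[:,1]-.0242)<.02)&(A[:,2]>.07)&(A[:,2]<.079)
if m.any():B=A[m];print("plate",B.mean(0),B.min(0),B.max(0))
print(robot.read_t())
E
```

```text
top0 boss z 0.0814
t4 boss z 0.1042
-0.08 [-0.5 -2.  12.7] [0.0012 0.0001 0.0007]
0.06 [-0.6  1.8 11.1] [0.001  0.0002 0.0005]
0.24 [0.8 0.8 9. ] [0.0011 0.0002 0.0004]
0.42 [2.7 1.7 3.3] [ 0.0007  0.0001 -0.0005]
0.5 [ 3.2 -0.9  2.5] [ 0.0002 -0.0002 -0.0005]
up [-0.51187944 -0.33652226 -0.12902982]
t5 boss z 0.5138
21.9083
```

```bash
python3 - <<'E'
from h import *
p,R=pad(.5,.05);robot.servo_line(p,ori=R,speed=.15)
robot.goto([.54,.028,.24],rot(y));snap("wrist","w6")
P,_=cloud("w6");A=P.reshape(-1,3)
def seg(c,rx,ry,z0,z1):
    m=(abs(A[:,0]-c[0])<rx)&(abs(A[:,1]-c[1])<ry)&(A[:,2]>z0)&(A[:,2]<z1);B=A[m]
    print(m.sum(),B.mean(0).round(4),B.min(0).round(4),B.max(0).round(4));return B
seg((.632,.0242),.03,.02,.070,.08)
seg((.7017,.0207),.022,.022,.079,.095)
seg((.497,.031),.04,.04,.085,.13)
print(robot.read_t())
E
```

```text
421 [0.6317 0.0247 0.0738] [0.6138 0.0185 0.0709] [0.6486 0.0305 0.0762]
939 [0.6982 0.0211 0.0831] [0.6847 0.0048 0.0792] [0.7101 0.0375 0.0948]
1227 [0.5071 0.0314 0.1015] [0.4761 0.009  0.085 ] [0.5363 0.0543 0.1176]
22.8833
```

The jack hasn't shifted, the handle is up and the chassis is back on its rests, so I'll do the second stroke.

```bash
python3 - <<'E'
from h import *
p,R=pad(.5,.05);robot.goto(p,R)
p,R=pad(.5,.004);robot.servo_line(p,ori=R,speed=.08)
stroke([.42,.33,.24,.15,.06,0,-.08]);robot.dwell(.5)
snap("top","t7")
P,_=cloud("t7");A=P.reshape(-1,3);m=(abs(A[:,0]-.7017)<.01)&(abs(A[:,1]-.0207)<.012);print("boss z",np.nanmedian(A[m,2]))
f=robot.read_force();print(f,robot.read_t())
if np.nanmedian(A[m,2])>.097 and f[2]>8: print(robot.job_done())
E
```

```text
0.42 [ 3.1 -0.7  2.8] [0.0012 0.0001 0.0012]
0.33 [2.1 0.3 5. ] [0.0004 0.0001 0.0009]
0.24 [ 1.6 -1.1 10.4] [ 0.0011 -0.0001  0.0011]
0.15 [ 1.9 -1.6  8.9] [ 0.0012 -0.0001  0.0011]
0.06 [ 1.9 -2.  10.4] [ 0.0011 -0.      0.001 ]
0 [ 1.4 -2.4 11.5] [0.0012 0.     0.0009]
-0.08 [-2.  -2.1 12.5] [0.001  0.0001 0.0008]
boss z 0.10679180094250018
[-0.91636943  0.54688723 12.33674333] 27.1583
the job is handed in; nothing more can be done
None
```

The job is handed in: the jack stands under the marked lift point, and the robot is holding the second stroke down with about 12 N and the chassis raised roughly 25 mm at the boss; the verdict was not shown to me.

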